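# Gauge a mortar test bar and show its underside to the inspection camera

### The arm

A 7-joint arm with a two-finger parallel gripper is mounted at the origin on a cart in front of the work surface, level with it; the furniture and walls round the work are solid. World frame = base frame: x ahead of the robot, y to its left, z up, the work surface at z = 0. Lengths are in m, angles in rad, forces in N, time in s.
With the tool pointing down it reaches from about 0.425 to 0.875 m from the base axis. Payload 8.4 kg.
Tool frame: the origin (TCP) lies at the very end of the fingers, on their centre line; the grasp point (between the pads) lies ctrl.pinch_z behind it (ctrl.pinch_z is the distance from the TCP to the grasp point, in m); z points along the fingers, y is the line along which they close (so a half turn about z gives the same grasp; the last joint's range is limited). The gripper opens to 87 mm and grips with 3 to 60 N. Pads are 19 mm wide; open, the fingers measure 117 mm over their backs; the gripper's body (75 mm by 190 mm) begins 51 mm behind the grasp point.
Start: joints at [1.119, 0.333, 0.04, 1.465, -0.013, 1.343, -0.059], TCP at [0.225, -0.61, 0.223] pointing down, gripper open.
Joint ranges: [-2.58, 2.58], [-0.38, 2.09], [-1.3, 1.39], [0.25, 2.4], [-1.5, 4.64], [0.08, 2.09], [-2.65, 2.65]. Speed limits (rad/s): [2.22, 2.22, 2.79, 2.79, 3.14, 3.14, 3.14].

### API

Orientations are given as a unit quaternion [w, x, y, z].
In Python, from rig import ctrl gives the robot as it stands.
- The arm moves only by the shell command python3 -m handwheel 'ROWS' [FORCE]. ROWS is JSON, a list of rows, each a list of 5 numbers: the shift along the tool's x, y, z in mm, then the turn about the tool's z in degrees, then the opening, from -1 (shut) to 1 (fully open). A call has 1 to 12 rows; each row is the pose to reach, as a shift and turn from the pose commanded when the call began, along the tool's axes at that moment; what a row does not reach only later rows make up. A row lasts 1/12 s, in which the tool goes at most 41.7 mm and 7.16 degrees, less where a joint would pass 70% of its speed; a pose out of reach is approached as far as the arm can. A call with a gripper value outside its range is refused whole. The fingers move at their own pace and stop on an object; FORCE is the grip in N (left out, the last holds). Time passes only in rows, so rows that repeat a pose let the fingers close. It gives the time, the measured TCP pose, the force, the opening and the grip force at its end, in the units of the state.
- ctrl.get_obs(): the state, without advancing time (a new reading comes with each control period).
- ctrl.snapshot(name): name is "scene" or "top" or "wrist"; returns the picture (400x640x3 uint8, red, green, blue); there is no depth.
- ctrl.calibration(name): a dict with "K" (3x3 intrinsics, pixels), "R" (3x3) and "t" (3): a world point X has camera coordinates R X + t. Camera axes: x right, y down, z forward; pixel columns grow to the right and rows downward; lengths in m; the calibration is good to about 2 mm. A picture is of the moment at which its call begins: read the wrist's pose just before it. calibration takes no time and is no camera call; for the wrist camera it gives the pose at the moment of the call.
- ctrl.hand_in(): hands the job in; it is judged then, once.
The state is a dict: "t": time; "q": joint angles; "qd": joint speeds; "joint_torque": joint torques, N m; "tcp_pos": TCP position; "eef_rot": TCP orientation; "force": force on the tool from outside, world axes, zero at the start; "wrist_torque": the same for the moment, N m; "opening": finger opening in m; "finger_force": force on a finger pad.
Only numpy, scipy, OpenCV 4.12 (cv2) and the standard library are available. Lean on these libraries where they do the work, as an engineer would, in place of code of your own. Each camera call takes 0.05 s, during which the arm holds its last target. There are 200 camera calls.

### The job

The grey mortar test bar lies in the bar gauge: press the gauge's black knob down until its foot rests on the bar, keep it there for about a second, then let it spring back up. Take the bar by its free middle part, draw it endways out from under the gauge and hold it still in the air over the upward-looking inspection camera: level, centred over the lens, lengthwise along the camera's long sides, with its underside 120 mm above the lens. Finish while holding it there; do not touch the camera and leave the vial, the tin and the crucible where they stand.

Things in the scene. Friction and masses are not known exactly. Their poses are not given: they have to be found in the camera images.
- gauge: Bar gauge fixed to the table, yaw varies. Origin: table level, under the middle of the bar's place; y along the bar, the head end is -y, the free end +y. Base plate x +-30, y -135 to 85, 8 mm high. The bar lies on two rests, tops 24 mm high: y -75 to -45, between guide cheeks 36 mm high, 1.5 mm clearance each side; and y 59 to 71, 16 mm wide, no cheeks. Between them it is free underneath
- gauge_head (a point): Middle of the top of the gauge's blue head (30 x 76 x 20 mm), at gauge y = -96 mm, 105 mm above the table; the head spans y = -134 to -58 and 85 to 105 mm height, over the -y end of the bar, carried by a column 18 mm thick at y = -120
- plunger (a joint): The gauge's sprung plunger: 0 = fully up, grows downward in m, range 0 to 0.024. A light spring (150 N/m, 1.5 N at the top, about 4 N on the bar) brings it back up by itself. With the bar in place the foot meets it at 0.018, where the reading stops
- gauge_knob (a point): Centre of the flat top of the plunger's black round knob (26 mm across, 15 mm high), at gauge x = 0, y = -74 mm, 145 mm above the table when up; moves down with the plunger
- gauge_foot (a point): Centre of the underside of the plunger's round foot (14 mm across), 81 mm below the knob's top, straight above the bar near its -y end; 64 mm above the table when up, 18 mm above the bar
- test_bar: Grey mortar bar, loose, 22 (x) x 180 (y) x 22 mm, brass studs standing out 5 mm at both ends; 0.11 to 0.23 kg. Origin: centre of its underside; y along its length. It starts with its underside 24 mm above the table, up to 6 mm off endways. The gauge's foot and head overhang its -y end: draw it at least 45 mm towards the gauge's +y before lifting it
- camera: Inspection camera fixed to the table, looking straight up, yaw varies: base 64 (x) x 86 (y) x 6 mm, black body 50 x 76 mm up to 42 mm high, two white light bars on top along its long sides (y), lens barrel 32 mm across in the middle. Origin: centre of its underside; y along its long sides
- lens (a point): Centre of the camera's lens glass, 55 mm above the table; axes parallel to the camera's (z straight up)
- red_vial: Bystander: glass sample vial with red cap, 27 mm across, 70 mm high, stands loose; origin at the centre of its underside
- tin: Bystander: white lidded moisture tin, 64 mm across, 30 mm high, loose; origin at the centre of its underside
- crucible: Bystander: white open porcelain crucible, 45 mm across, 37 mm high, loose; origin at the centre of its underside
Things that resemble listed ones, but are neither listed nor needed, are in the scene too. Leave any purple look-alike of the camera alone.

How it is judged:
On the way, in this order (a step that is already met when the one before it is completed fails the run):
1. the gauge's foot is pressed down onto the bar, which lies in the gauge, and kept there (value of joint plunger above 0.016 m and z of gauge_foot in the frame of test_bar below 0.024 m and y of gauge_foot in the frame of test_bar above -0.095 m and horizontal distance between test_bar and gauge below 0.02 m and height (world z) of test_bar below 0.028 m), for 0.5 s.
2. the gauge has sprung back up and the bar, in the gripper, is drawn out and clear above the gauge's rests (value of joint plunger below 0.004 m and height (world z) of test_bar above 0.08 m and contact force between the fingers and test_bar above 1 N and contact force between gauge and test_bar below 0.1 N), for 0.1 s.
At the end, for the whole second after the job is handed in: The gripper holds the bar still over the camera: underside 120 +-15 mm above the lens, middle within 15 mm of the lens axis, level and parallel to the camera's long sides within 0.12 rad (either way round), touching neither gauge nor camera; the plunger is up within 4 mm (z of test_bar in the frame of lens between 0.105 and 0.135 m and horizontal distance between test_bar and lens below 0.015 m and angle between test_bar's own z axis and vertical below 0.12 rad and angle between the y axis of test_bar and the y axis of camera, either way round below 0.12 rad and linear speed of test_bar below 0.02 m/s and angular speed of test_bar below 0.15 rad/s and contact force between the fingers and test_bar above 1 N and contact force between each of gauge, camera and test_bar below 0.1 N and value of joint plunger below 0.004 m); the arm keeps its last pose, push and grip.
It fails at once if the camera is touched (contact force between any of the arm, the fingers, test_bar and camera above 1 N).
It fails at once if the vial, the tin or the crucible is moved more than 20 mm (distance of any of red_vial, tin, crucible from where it was at the start of the episode above 0.02 m).
It also fails if it takes over 61 s, if anything falls off the work surface, if the arm or the gripper's body presses on something with over 40 N, if the wrist force passes 120 N, or if a joint passes its speed limit or range.

## Working session

There is one attempt and no reset: what is moved stays moved. The work goes in short steps, Python scripts to look and compute and a shell command to move; the robot and the scene stay as the last step left them, time stands still between calls to the robot, and variables do not carry over. Pictures are saved under pics/ and viewed, at most 10 in all, crops included, and the job is handed in when it is done.

```bash
mkdir -p pics
python3 - <<'E'
from rig import ctrl
import cv2,numpy as np
o=ctrl.get_obs();print(o['t'],o['tcp_pos'],o['eef_rot'],o['opening'],ctrl.pinch_z)
for n in('top','scene'):
    cv2.imwrite(f'pics/{n}0.png',ctrl.snapshot(n)[:,:,::-1])
    c=ctrl.calibration(n);print(n,np.round(c['K'],1).tolist(),np.round(c['R'],3).tolist(),np.round(c['t'],3))
E
```

```text
0.0 [ 0.22439422 -0.60953394  0.22161793] [-8.17569609e-04  9.84482844e-01  1.75478831e-01 -2.00775214e-04] 0.0872124460766689 0.0187
top [[492.9, 0.0, 318.9], [0.0, 492.9, 199.5], [0.0, 0.0, 1.0]] [[-0.015, -1.0, -0.02], [-0.984, 0.018, -0.179], [0.18, 0.017, -0.984]] [0.191 0.602 0.98 ]
scene [[481.6, 0.0, 320.0], [0.0, 481.6, 196.3], [0.0, 0.0, 1.0]] [[0.847, -0.531, 0.003], [-0.325, -0.524, -0.788], [0.42, 0.666, -0.616]] [-0.426  0.384  0.549]
```

View pics/top0.png

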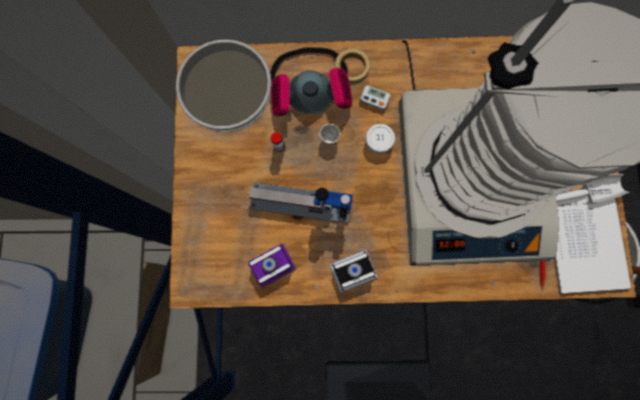

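View pics/scene0.png

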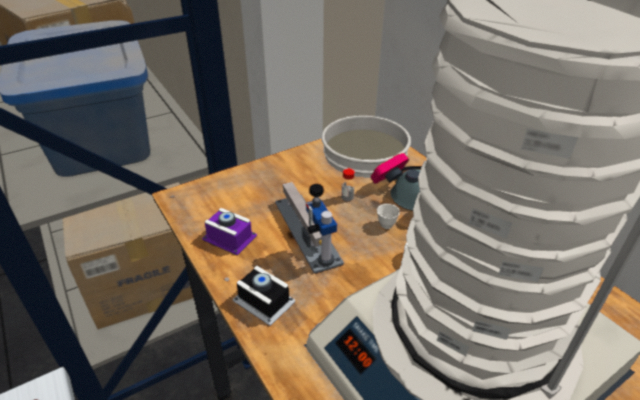

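```bash
cat > h.py <<'E'
import numpy as np,cv2
from rig import ctrl
def ray(n,u,v,z,c=None):
    c=c or ctrl.calibration(n)
    d=c['R'].T@np.linalg.solve(c['K'],[u,v,1.]);o=-c['R'].T@c['t']
    return (o+d*(z-o[2])/d[2])[:2]
E
python3 - <<'E'
from h import *
im=cv2.imread('pics/top0.png')[170:300,240:390]
cv2.imwrite('pics/crop.png',cv2.resize(im,None,fx=5,fy=4.6,interpolation=cv2.INTER_CUBIC) if 0 else cv2.resize(im,None,fx=4.6,fy=4.6,interpolation=cv2.INTER_CUBIC))
for k,p,z in[('knob',(321,194),.145),('lens',(354,270.5),.055),('purple',(270,265),.055),('barend',(255,190),.046),('vial',(277,138),.07),('cruc',(330,133),.037),('tin',(380,138),.03)]:print(k,ray('top',*p,z))
E
```

```text
knob [0.59986107 0.1754124 ]
lens [0.45644271 0.11147346]
purple [0.47036545 0.28395472]
barend [0.63043592 0.31760925]
vial [0.73746255 0.26805125]
cruc [0.75685136 0.15491701]
tin [0.74529769 0.04505255]
```

View pics/crop.png

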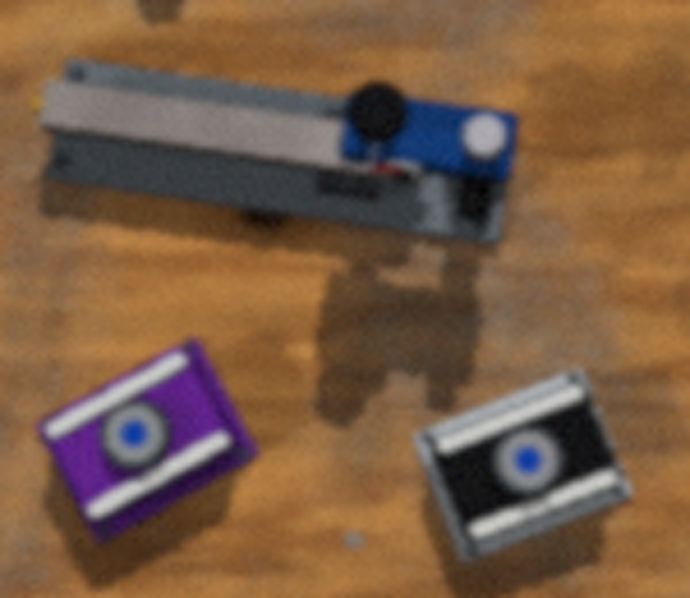

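Run:
```python
from h import *
f=lambda x,y:((x+.5)/4.6-.5+240,(y+.5)/4.6-.5+170)
R=lambda x,y,z:ray('top',*f(x,y),z)
im=cv2.imread('pics/top0.png').astype(int)
b,g,r=im[...,0],im[...,1],im[...,2]
def cen(m,x0,x1,y0,y1):
    ys,xs=np.nonzero(m[y0:y1,x0:x1]);return xs.mean()+x0,ys.mean()+y0,len(xs)
u=cen((b>r+50)&(b>110),345,364,262,280);print(u);lens=ray('top',*u[:2],.055)
k=cen((im.max(2)<60),313,331,185,203);print(k);knob=ray('top',*k[:2],.145)
print('lens',lens,'knob',knob)
a=(R(48,82,.046)+R(43,127,.046))/2;c=(R(345,117,.046)+R(340,165,.046))/2
d=a-c;d/=np.linalg.norm(d);print('free end',a,'dir',d,np.degrees(np.arctan2(d[1],d[0])), 'width',np.linalg.norm(R(345,117,.046)-R(340,165,.046)),'origin via knob',knob+d*.074,'via end',a-d*.09)
for p,q in[((440,443),(580,395)),((475,530),(615,480))]:
    e=R(*p,.05)-R(*q,.05);print('cam yaw',np.degrees(np.arctan2(e[1],e[0])),(R(*p,.05)+R(*q,.05))/2)
o=ctrl.get_obs();from scipy.spatial.transform import Rotation as S
w=o['eef_rot'];M=S.from_quat([w[1],w[2],w[3],w[0]]).as_matrix();print(M.round(3))
dp=knob-o['tcp_pos'][:2];print('to knob tool mm',(M[:2,:2].T@dp*1000).round(), np.linalg.norm(knob))
```

```text
(np.float64(354.2758620689655), np.float64(269.58620689655174), 29)
(np.float64(321.3615384615385), np.float64(194.2), 130)
lens [0.45828818 0.1108576 ] knob [0.59945623 0.17472319]
free end [0.62560893 0.32934377] dir [0.14214854 0.98984534] 81.82780799785635 width 0.022627221560011814 origin via knob [0.60997522 0.24797174] via end [0.61281556 0.24025769]
cam yaw 107.8568259150443 [0.47681191 0.11789192]
cam yaw 108.48399066158382 [0.43844358 0.10330207]
[[ 0.938  0.346 -0.001]
 [ 0.346 -0.938  0.001]
 [-0.    -0.001 -1.   ]]
to knob tool mm [ 623. -606.] 0.6244004784738976
```

```bash
python3 - <<'E'
from h import *
for p in[(417,165),(425,215),(450,238),(470,243),(500,240)]:print(p,[ray('top',*p,z).round(3) for z in(.08,.15)])
print('base',ray('top',411,262,.08),ray('top',557,262,.08))
for p in[(392,305),(420,345),(470,385)]:print(p,[ray('scene',*p,z).round(3) for z in(.08,.15)])
E
python3 -m handwheel '[[0,-20,0,7,0],[0,-40,0,14,-1],[0,-60,0,21,-1],[0,-80,0,28,-1],[0,-100,0,35,-1],[0,-120,0,42,-1],[0,-140,0,49,-1],[0,-160,0,56,-1],[0,-180,0,63,-1],[0,-200,0,70,-1],[0,-210,0,77,-1],[0,-215,0,84,-1]]'; python3 -c "
from h import *
o=ctrl.get_obs();print(o['q'].round(2),np.hypot(*o['tcp_pos'][:2]))"
```

```text
(417, 165) [array([ 0.67 , -0.024]), array([ 0.652, -0.01 ])]
(425, 215) [array([ 0.565, -0.035]), array([ 0.555, -0.021])]
(450, 238) [array([ 0.517, -0.082]), array([ 0.51 , -0.065])]
(470, 243) [array([ 0.507, -0.122]), array([ 0.5  , -0.101])]
(500, 240) [array([ 0.512, -0.182]), array([ 0.505, -0.158])]
base [ 0.47058187 -0.00157272] [ 0.4659548  -0.29081099]
(392, 305) [array([ 0.591, -0.058]), array([ 0.549, -0.1  ])]
(420, 345) [array([ 0.58 , -0.132]), array([ 0.54 , -0.165])]
(470, 385) [array([ 0.595, -0.211]), array([ 0.552, -0.233])]
t: 1.1
tcp_pos: [0.1497, -0.4067, 0.2224]
eef_rot: [-0.0, 0.847, -0.531, -0.0]
force: [0.3, -0.1, 0.0]
opening: 0.015
finger_force: 0.0
[ 1.04 -0.11  0.07  1.96  0.01  1.3  -1.58] 0.43339722057278046
```

```bash
cat >> h.py <<'E'
from scipy.spatial.transform import Rotation as S
def tool():
    o=ctrl.get_obs();w=o['eef_rot'];return np.array(o['tcp_pos']),S.from_quat([w[1],w[2],w[3],w[0]]).as_matrix()
def shift(P):
    p,M=tool();return (M.T@(np.array(P)-p)*1000).round(1)
def turn(ang):  # tool-z turn (deg) bringing tool y to world yaw ang (mod 180)
    p,M=tool();a=np.degrees(np.arctan2(M[1,1],M[0,1]));return -((ang-a+90)%180-90)
E
python3 - <<'E'
from h import *
p,M=tool();r=.43;a0=np.arctan2(p[1],p[0])
for i in range(1,13):
    a=a0+np.radians(5.4*i);print(shift([r*np.cos(a),r*np.sin(a),.2224])[:2].round(),-5.4*i)
E
```

```text
[ -1. -41.] -5.4
[ -3. -81.] -10.8
[  -8. -121.] -16.200000000000003
[ -18. -161.] -21.6
[ -31. -199.] -27.0
[ -47. -236.] -32.400000000000006
[ -67. -272.] -37.800000000000004
[ -90. -305.] -43.2
[-116. -336.] -48.6
[-146. -364.] -54.0
[-177. -390.] -59.400000000000006
[-211. -412.] -64.80000000000001
```

```bash
python3 -m handwheel '[[-1,-38,0,-5,-1],[-3,-78,0,-11,-1],[-8,-118,0,-16,-1],[-18,-158,0,-22,-1],[-31,-197,0,-27,-1],[-47,-235,0,-32,-1],[-67,-271,0,-38,-1],[-90,-304,0,-43,-1],[-116,-335,0,-49,-1],[-146,-363,0,-54,-1],[-177,-389,0,-59,-1],[-211,-412,0,-65,-1]]'
python3 - <<'E'
from h import *
p,M=tool();r=.43;a0=np.arctan2(p[1],p[0]);print(np.degrees(a0),np.hypot(*p[:2]),ctrl.get_obs()['q'].round(2))
for i in range(1,6):
    a=a0+np.radians(5.4*i);print(shift([r*np.cos(a),r*np.sin(a),.2224])[:2].round(),-5.4*i)
print(shift([.599,.175,.22]),turn(-8.2))
E
```

```text
t: 2.1
tcp_pos: [0.427, -0.035, 0.2224]
eef_rot: [-0.0, 1.0, 0.013, -0.0]
force: [1.4, -0.4, 0.9]
opening: 0.0006
finger_force: 0.0
-4.68393556599059 0.42841970690375164 [ 0.51 -0.11 -0.49  1.94 -0.05  1.29 -1.51]
[  4. -40.] -5.4
[  3. -81.] -10.8
[  -3. -121.] -16.200000000000003
[ -12. -160.] -21.6
[ -24. -199.] -27.0
[ 177.2 -205.6    2.4] -80.36176651127181
```

```bash
python3 -m handwheel '[[4,-40,0,0,-1],[4,-80,0,0,-1],[4,-120,0,-7,-1],[4,-160,0,-14,-1],[10,-195,0,-21,-1],[40,-206,0,-28,-1],[75,-206,5,-35,-1],[110,-206,10,-42,-1],[145,-206,15,-49,-1],[177,-206,20,-56,-1],[177,-206,20,-63,-1],[177,-206,20,-70,-1]]'
python3 - <<'E'
from h import *
print(ctrl.get_obs()['q'].round(2))
cv2.imwrite('pics/w1.png',ctrl.snapshot('wrist')[:,:,::-1])
cv2.imwrite('pics/s1.png',ctrl.snapshot('scene')[100:350,160:440,::-1])
print(shift([.5995,.1747,.150]),turn(-8.2))
E
```

```text
t: 3.1
tcp_pos: [0.6002, 0.1723, 0.2003]
eef_rot: [-0.001, 0.812, 0.584, -0.001]
force: [-0.2, 0.1, 0.6]
opening: 0.0
finger_force: 0.0
[ 0.26  0.4  -0.79  1.53  0.29  1.34 -0.88]
[ 1.9 -0.2 51.5] -10.449411011848099
```

View pics/w1.png

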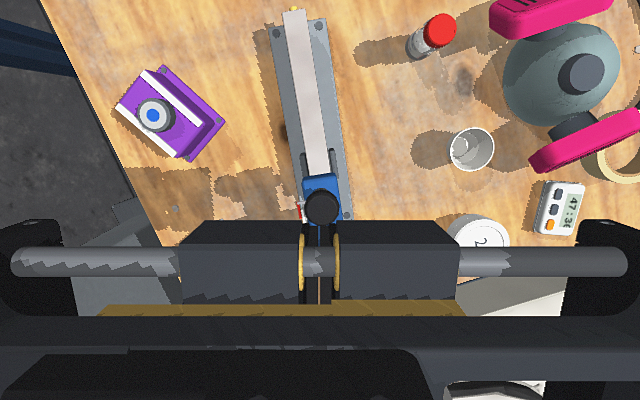

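The wrist view shows the knob at about (321,206), just ahead of the fingertips (318,290), and the bar running up to its free end at (295,16).

Run:
```python
from h import *
c=ctrl.calibration('wrist')
im=cv2.imread('pics/w1.png');g=im[150:300,260:380].astype(int)
for v in(188,195,202,208,214):print(v,np.nonzero(im[v,290:350].max(1)<70)[0][[0,-1]]+290)
print('knob',ray('wrist',321,206,.145,c))
# bar edges
hsv=cv2.cvtColor(im,cv2.COLOR_BGR2HSV);C=[]
for v in range(30,150,8):
    row=im[v].astype(int);m=(row.min(1)>140)&(row.max(1)-row.min(1)<40)
    x=np.nonzero(m[270:350])[0]+270
    if len(x):C.append(ray('wrist',np.median(x),v,.046,c));print(v,x[0],x[-1],end=';')
C=np.array(C);d=np.polyfit(C[:,1],C[:,0],1);print('bar yaw',90-np.degrees(np.arctan(d[0])),'x at y=.175,.245',np.polyval(d,[.175,.245]))
print('end',ray('wrist',295,10.5,.046,c))
print('tcp pix',[(lambda q:(c['K']@q/q[2])[:2])(c['R']@tool()[0]+c['t'])])
```

```text
188 [319 322]
195 [309 333]
202 [306 337]
208 [304 338]
214 [305 337]
knob [0.60272567 0.1753165 ]
30 285 326;38 286 327;46 288 329;54 289 330;62 290 331;70 292 332;78 293 333;86 294 334;94 296 335;102 297 337;110 299 338;118 300 339;126 301 340;134 303 341;142 304 342;bar yaw 80.77025069499572 x at y=.175,.245 [0.61146138 0.62283621]
end [0.6300399  0.32842342]
tcp pix [array([316.88379129, 240.69880051])]
```

```bash
python3 - <<'E'
from h import *
c=ctrl.calibration('wrist')
C=np.array([ray('wrist',284+ (v-30)*19/112,v,.046,c) for v in range(30,143,8)])
d=np.polyfit(C[:,1],C[:,0],1);print('bar yaw',90-np.degrees(np.arctan(d[0])),'x at y=.175,.245',np.polyval(d,[.175,.245])+.011)
print(shift([.6015,.1745,.127]),turn(-8.7))
E
python3 -m handwheel '[[2,1,15,-3,-1],[2,1,30,-6,-1],[2,1,45,-10,-1],[2,1,55,-10,-1],[2,1,60,-10,-1],[2,1,65,-10,-1],[2,1,69,-10,-1],[2,1,72,-10,-1],[2,1,73,-10,-1],[2,1,73,-10,-1]]'
python3 -c "
from h import *
print(shift([.6015,.1745,.127]),turn(-8.7))
cv2.imwrite('pics/s2.png',cv2.resize(ctrl.snapshot('scene')[160:280,250:370,::-1],None,fx=4,fy=4))"
```

```text
bar yaw 80.44973739749051 x at y=.175,.245 [0.60238435 0.61416147]
[ 2.3  1.8 74.5] -9.949411011848099
t: 4.03
tcp_pos: [0.601, 0.1744, 0.1298]
eef_rot: [0.0, 0.759, 0.651, 0.0]
force: [-1.2, -0.2, 3.1]
opening: 0.0008
finger_force: 1.6
[0.2 0.5 2.8] -0.124927865712678
```

View pics/s2.png

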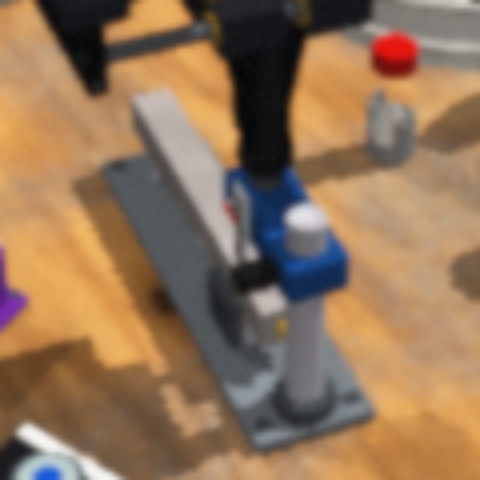

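The fingers sit on the knob, which is mostly down. I'll press the rest and hold.

```bash
python3 -m handwheel '[[0,0,2,0,-1],[0,0,3,0,-1],[0,0,3,0,-1],[0,0,4,0,-1],[0,0,4,0,-1],[0,0,4,0,-1]]'
python3 -m handwheel '[[0,0,0.5,0,-1],[0,0,1,0,-1],[0,0,1,0,-1],[0,0,1,0,-1],[0,0,1,0,-1],[0,0,1,0,-1],[0,0,1,0,-1],[0,0,1,0,-1],[0,0,1,0,-1],[0,0,1,0,-1],[0,0,1,0,-1],[0,0,1,0,-1]]'
```

```text
t: 4.58
tcp_pos: [0.6014, 0.1746, 0.1274]
eef_rot: [0.001, 0.759, 0.651, 0.001]
force: [-6.5, -2.9, 16.4]
opening: 0.0007
finger_force: 8.2
t: 5.58
tcp_pos: [0.6015, 0.1746, 0.1273]
eef_rot: [0.001, 0.759, 0.651, 0.001]
force: [-9.7, -4.9, 23.9]
opening: 0.0007
finger_force: 11.8
```

```bash
python3 -m handwheel '[[0,0,-10,0,-1],[0,0,-30,0,-1],[0,0,-65,0,-1],[0,0,-75,0,-1],[40,0,-75,0,0],[76,0,-75,0,0.3],[76,0,-75,0,0.3],[76,0,-75,0,0.3],[76,0,-75,0,0.3]]'
python3 - <<'E'
from h import *
p,M=tool();cv2.imwrite('pics/w3.png',ctrl.snapshot('wrist')[:,:,::-1]);c=ctrl.calibration('wrist')
np.save('w3.npy',np.r_[c['K'].ravel(),c['R'].ravel(),c['t']])
cv2.imwrite('pics/t3.png',cv2.resize(ctrl.snapshot('top')[150:300,220:380,::-1],None,fx=4,fy=4))
print(shift([.614,.250,.018]),turn(-9))
E
```

```text
t: 6.33
tcp_pos: [0.6126, 0.2496, 0.1991]
eef_rot: [-0.0, 0.759, 0.651, -0.0]
force: [-0.2, -0.7, 0.9]
opening: 0.0259
finger_force: 0.0
[  2.1   0.7 181.3] 0.12019210107496292
```

View pics/w3.png

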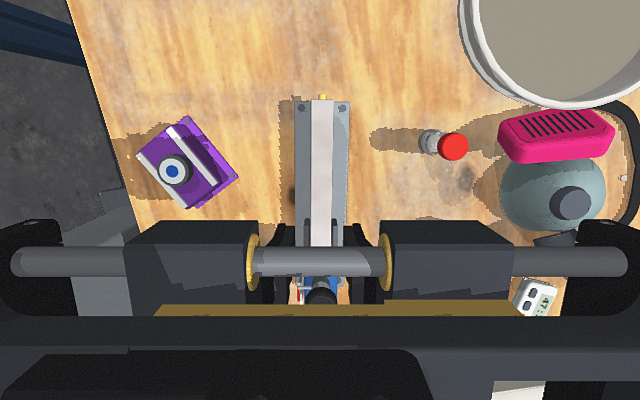

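The bar is visible from its free end at (322,100) down to (320,245), lined up between the fingers. Next is a position check against it.

Run:
```python
from h import *
c=ctrl.calibration('wrist');p,M=tool()
im=cv2.imread('pics/w3.png').astype(int);C=[]
for v in range(105,200,10):
    r=im[v];x=np.nonzero((r.min(1)>165)&(np.ptp(r,axis=1)<35))[0];x=x[(x>300)&(x<345)];print(v,x[0],x[-1],end=';')
    C.append(ray('wrist',(x[0]+x[-1])/2,v,.046,c))
C=np.array(C);d=np.polyfit(C[:,1],C[:,0],1);print('yaw',90-np.degrees(np.arctan(d[0])),np.polyval(d,[.25]))
e=ray('wrist',322,100,.046,c);u=np.array([d[0],1]);u/=np.linalg.norm(u);print('end',e,'centre',e-.09*u)
print(shift([np.polyval(d,.25),.25,.018]),turn(-np.degrees(np.arctan(d[0]))))
```

```text
105 312 339;115 312 344;125 312 344;135 312 332;145 312 332;155 312 332;165 311 331;175 311 331;185 311 331;195 311 331;yaw 76.99972932921771 [0.6164484]
end [0.62935431 0.32670309] centre [0.6091083  0.23900988]
[  2.5   3.2 181.3] 4.120462771857248
```

```bash
python3 -m handwheel '[[-3,1.5,30,-0.5,0.3],[-3,1.5,65,-0.5,0.3],[-3,1.5,100,-0.5,0.3],[-3,1.5,135,-0.5,0.3],[-3,1.5,155,-0.5,0.3],[-3,1.5,170,-0.5,0.3],[-3,1.5,177,-0.5,0.3],[-3,1.5,180,-0.5,0.3],[-3,1.5,180,-0.5,0.3]]'
python3 -m handwheel '[[0,0,0,0,-0.2],[0,0,0,0,-0.4],[0,0,0,0,-0.6],[0,0,0,0,-0.8],[0,0,0,0,-1],[0,0,0,0,-1],[0,0,0,0,-1],[0,0,0,0,-1]]' 35
```

```text
t: 7.18
tcp_pos: [0.6141, 0.2462, 0.0201]
eef_rot: [0.0, 0.757, 0.654, 0.0]
force: [-0.2, -0.1, 0.1]
opening: 0.0566
finger_force: 0.0
t: 7.85
tcp_pos: [0.6137, 0.2463, 0.0198]
eef_rot: [0.0, 0.756, 0.654, 0.0]
force: [-0.9, -0.3, 2.6]
opening: 0.0216
finger_force: 34.9
```

```bash
python3 -m handwheel '[[0,0,-3,0,-1],[0,0,-7,0,-1],[0,0,-7,0,-1],[10,0,-7,0,-1],[22,0,-7,0,-1],[35,0,-7,0,-1],[48,0,-7,0,-1],[61,0,-7,0,-1],[74,0,-7,0,-1],[80,0,-7,0,-1],[80,0,-7,0,-1],[80,0,-7,0,-1]]'
python3 -m handwheel '[[0,0,-15,0,-1],[0,0,-35,0,-1],[0,0,-60,0,-1],[0,0,-90,0,-1],[0,0,-120,0,-1],[0,0,-150,0,-1],[0,0,-170,0,-1],[0,0,-175,0,-1],[0,0,-175,0,-1],[0,0,-175,0,-1]]'
python3 - <<'E'
from h import *
a=ctrl.snapshot('scene')[100:300,160:420,::-1];b=ctrl.snapshot('wrist')[:,:,::-1]
cv2.imwrite('pics/m4.png',np.vstack([cv2.resize(a,(390,300)),cv2.resize(b,(390,244))]));cv2.imwrite('pics/t4.png',ctrl.snapshot('top')[:,:,::-1]);cv2.imwrite('pics/w4.png',b)
E
```

```text
t: 8.85
tcp_pos: [0.6248, 0.3259, 0.0263]
eef_rot: [-0.0, 0.756, 0.654, -0.0]
force: [-0.2, -0.4, -1.5]
opening: 0.0217
finger_force: 34.9
t: 9.68
tcp_pos: [0.625, 0.3245, 0.2009]
eef_rot: [0.0, 0.757, 0.654, -0.0]
force: [0.1, -0.1, -2.3]
opening: 0.0219
finger_force: 34.9
```

View pics/m4.png

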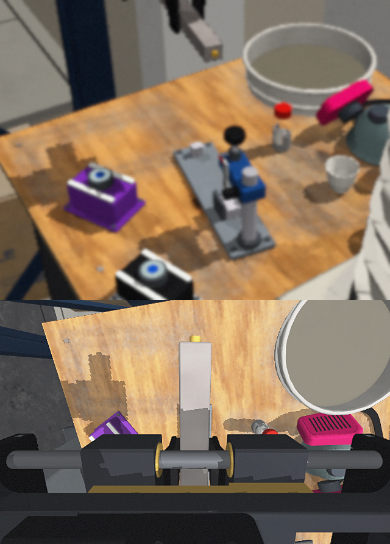

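The gauge has sprung up and the bar is held, its free end at about (320,70) in the wrist picture.

Run:
```python
from h import *
c=ctrl.calibration('wrist');p,M=tool()
im=cv2.imread('pics/w4.png').astype(int);print([(v,im[v,322].tolist()) for v in range(60,78,2)])
for v in(68,70,72):
    e=ray('wrist',320,v,p[2]+.0262,c);print(v,(M[:2,:2].T@(e-p[:2])*1000).round(1))
L=np.array([.4577,.1108]);tp=S.from_euler('z',18.2,degrees=True).as_matrix()[:2,:2]
along=np.array([np.cos(np.radians(108.2)),np.sin(np.radians(108.2))])
for off in(.004,.008):
    T=L+off*along;print(off,T,shift([*T,.171]),turn(18.2))
```

```text
[(60, [121, 237, 247]), (62, [122, 235, 246]), (64, [117, 233, 246]), (66, [120, 235, 247]), (68, [110, 198, 233]), (70, [185, 186, 193]), (72, [207, 210, 216]), (74, [202, 206, 214]), (76, [205, 208, 215])]
68 [84.4  1.3]
70 [83.7  1.3]
72 [82.9  1.3]
0.004 [0.45645066 0.11459989] [-232.  -136.    29.3] -26.49676567424784
0.008 [0.45520132 0.11839978] [-228.4 -137.7   29.3] -26.49676567424784
```

```bash
python3 -m handwheel '[[-12,-7,0,-1,-1],[-35,-21,0,-4,-1],[-62,-37,0,-7,-1],[-90,-54,0,-10,-1],[-118,-70,0,-13,-1],[-146,-87,0,-16,-1],[-172,-102,0,-20,-1],[-195,-116,0,-23,-1],[-214,-127,0,-25,-1],[-226,-134,0,-26.5,-1],[-230,-137,0,-26.5,-1],[-230,-137,0,-26.5,-1]]'
python3 -m handwheel '[[0,0,5,0,-1],[0,0,12,0,-1],[0,0,20,0,-1],[0,0,26,0,-1],[0,0,29,0,-1],[0,0,29,0,-1],[0,0,29,0,-1],[0,0,29,0,-1]]'
python3 - <<'E'
from h import *
print(shift([.4558,.1165,.171]),turn(18.2))
a=ctrl.snapshot('scene')[150:350,160:420,::-1];t=ctrl.snapshot('top')[:,:,::-1];b=ctrl.snapshot('wrist')[:,:,::-1]
cv2.imwrite('pics/t5.png',t);cv2.imwrite('pics/w5.png',b)
cv2.imwrite('pics/m5.png',np.hstack([cv2.resize(a,(390,300)),cv2.resize(t[200:320,270:426],(390,300),interpolation=2)]))
E
```

```text
t: 10.83
tcp_pos: [0.4557, 0.1164, 0.2011]
eef_rot: [0.0, 0.587, 0.809, -0.001]
force: [1.4, -0.2, -1.8]
opening: 0.0215
finger_force: 34.9
t: 11.5
tcp_pos: [0.4565, 0.1178, 0.1727]
eef_rot: [-0.0, 0.586, 0.81, 0.0]
force: [-0.9, 0.2, -2.5]
opening: 0.0215
finger_force: 34.9
[-1.  -1.1  1.7] 0.02457032369338208
```

View pics/m5.png

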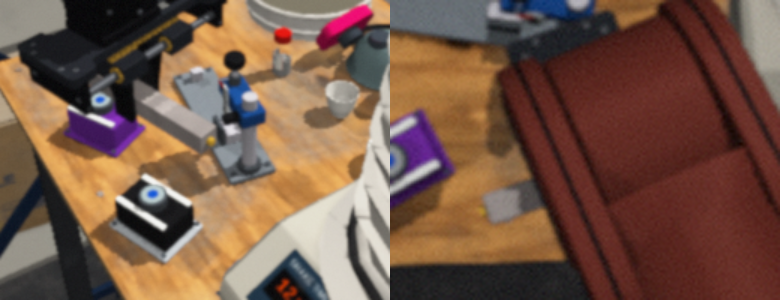

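View pics/w5.png

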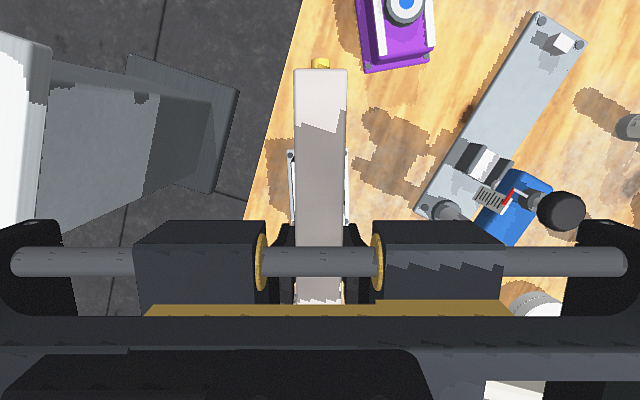

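The bar lies over and parallel to the camera, whose edges peek out evenly on both sides (290 and 348). As a last check, I'll get the lens position from the scene view.

Run:
```python
from h import *
im=cv2.imread('pics/scene0.png').astype(int);s=im[265:295,245:280]
ys,xs=np.nonzero((s[...,0]>s[...,2]+50)&(s[...,0]>110));u=xs.mean()+245,ys.mean()+265
print(u,len(xs),'lens scene',ray('scene',*u,.055))
o=ctrl.get_obs();p,M=tool();print('bar centre',p[:2]-.006*M[:2,0],p[2],np.abs(o['qd']).max(),M.round(3).tolist())
c=ctrl.calibration('scene')
im=cv2.imread('pics/m5.png')
e=c['R']@np.r_[p[:2]-.006*M[:2,0]-.09*M[:2,0],p[2]+.015]+c['t'];print('pred head end px in scene',(c['K']@e/e[2])[:2], 'in m5',((c['K']@e/e[2])[:2]-[160,150])*1.5)
```

```text
(np.float64(261.4651162790698), np.float64(278.93023255813955)) 43 lens scene [0.45989467 0.11010028]
bar centre [0.45848229 0.11193704] 0.17289867871354064 0.0015206369769135135 [[-0.312, 0.95, 0.001], [0.95, 0.312, 0.0], [-0.0, 0.001, -1.0]]
pred head end px in scene [299.80004926 243.73357038] in m5 [209.70007389 140.60035556]
```

```bash
python3 -c "
from rig import ctrl
print(ctrl.hand_in())"
```

```text
the job is handed in; nothing more can be done
None
```

I pressed the gauge onto the bar, held it for over a second and let it spring back, then drew the bar out. I handed in at about 11.7 s with the bar held level over the lens, by my measurements about 2 mm off centre and about 122 mm above it; the verdict was not shown.

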